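# Load a centrifuge bucket: bucket, sleeve, tube, lid

## Task

Get the centrifuge bucket ready for the next run: first stand the steel bucket in the round well of the grey stand, then put the sleeve with the wide bore into the bucket, then the capped sample tube into that sleeve, and last put the lid over them so that it sits level on the bucket's rim. Let go of each piece once it is all the way down before taking the next, set the pieces down rather than dropping them, and leave the narrow-bore sleeve and the carton of vials where they are.

Things in the scene. Friction and masses are not known exactly. Their poses are not given: they have to be found in the camera images.
- stand: Fixed stand: grey painted square block, 110 x 110 mm, 28 mm high, with one round well in the middle of its top, 78 mm across and 20 mm deep (well floor 8 mm above the table). It does not move. Origin: centre of its underside, on the table; z up.
- bucket: Centrifuge bucket: plain bare-steel open round cup, 66 mm outside diameter, 60 mm high, bore 51 mm, floor 5 mm thick, about 0.35 kg; loose, standing on the table, mouth up. Origin: centre of its underside; z up its axis.
- sleeve_wide: Sleeve to use: white plastic round sleeve, closed foot, 43 mm outside diameter (foot tapers to 37 over the lowest 6 mm), 80 mm high, WIDE bore 35 mm open at the top, 4 mm wall and floor, about 60 g; loose, standing bore up. Inside the bucket it sticks out 25 mm above the rim. Origin: centre of its underside; z up its axis.
- sleeve_narrow: The other adapter sleeve, not to be used: same white plastic, same outside shape (43 mm diameter, 80 mm high), but thick-walled with a NARROW bore of only 18 mm. Loose, standing bore up; leave it where it is. Origin: centre of its underside; z up its axis.
- tube: Sample tube with its cap on, standing upright: white plastic, 27 mm diameter (foot tapers to 20 mm over the lowest 6 mm), blue cap 30 mm diameter and 22 mm high on top, 102 mm high in all, about 60 g; loose. Stood inside the sleeve, it sticks out 26 mm above the sleeve. Origin: centre of its underside; z up its axis.
- lid: Lid: hollow aluminium dome, open below, standing on its skirt; loose, 0.12 kg. Skirt bore 72 mm (80 at its flared mouth), 86 mm outside; dome 64 mm outside up to 74 mm; grip: black knob, 22 mm diameter, 74 to 98 mm up. Inner shoulder 14 mm up rests on the bucket's rim, so the skirt hangs 14 mm down around it; ceiling (70 mm up) clears the tube. Origin: centre of skirt's lower edge; z up its axis.
- carton: Bystander: small open brown cardboard carton holding four vials with white caps, 64 x 64 mm, 63 mm high over the caps; loose, leave alone. Origin: centre of its underside.
Mind the look-alikes: they are no part of the job. Leave any red look-alike of the sleeve_wide alone. Leave any red look-alike of the tube alone.

How it is judged (in metres and radians):
On the way, in this order (a step that is already met when the one before it is completed fails the run):
1. the bucket stands down in the well of the stand, let go (horizontal distance between bucket and stand below 0.01 m and z of bucket in the frame of stand between 0.004 and 0.012 m and angle between bucket's own z axis and vertical below 0.1 rad and contact force between the fingers and bucket below 0.1 N), for 0.2 s.
2. the wide-bore sleeve stands on the floor inside the bucket, let go (horizontal distance between bucket and stand below 0.01 m and z of bucket in the frame of stand between 0.004 and 0.012 m and angle between each of bucket, sleeve_wide's own z axis and vertical below 0.1 rad and horizontal distance between sleeve_wide and bucket below 0.008 m and z of sleeve_wide in the frame of bucket between 0.001 and 0.009 m and contact force between the fingers and sleeve_wide below 0.1 N), for 0.2 s.
3. the capped tube stands on the floor inside the sleeve, let go (horizontal distance between bucket and stand below 0.01 m and z of bucket in the frame of stand between 0.004 and 0.012 m and angle between each of bucket, sleeve_wide, tube's own z axis and vertical below 0.1 rad and horizontal distance between sleeve_wide and bucket below 0.008 m and z of sleeve_wide in the frame of bucket between 0.001 and 0.009 m and horizontal distance between tube and sleeve_wide below 0.008 m and z of tube in the frame of sleeve_wide between 0 and 0.008 m and contact force between the fingers and tube below 0.1 N), for 0.2 s.
4. the lid sits level on the bucket's rim, let go (horizontal distance between bucket and stand below 0.01 m and z of bucket in the frame of stand between 0.004 and 0.012 m and angle between each of bucket, sleeve_wide, tube, lid's own z axis and vertical below 0.1 rad and horizontal distance between each of sleeve_wide, lid and bucket below 0.008 m and z of sleeve_wide in the frame of bucket between 0.001 and 0.009 m and horizontal distance between tube and sleeve_wide below 0.008 m and z of tube in the frame of sleeve_wide between 0 and 0.008 m and z of lid in the frame of bucket between 0.042 and 0.05 m and contact force between the fingers and lid below 0.1 N), for 0.2 s.
At the end, for the whole second after the job is handed in: Done in order: bucket in the stand's well (within 10 mm of centre), wide sleeve in the bucket, tube in the sleeve, lid on the bucket's rim (each within 8 mm of the axis); each within 4 mm of its seated height, tilted under 0.1 rad, at rest (under 0.02 m/s, 0.2 rad/s) and let go (all of step 4 and linear speed of each of bucket, sleeve_wide, tube, lid below 0.02 m/s and angular speed of each of bucket, sleeve_wide, tube, lid below 0.2 rad/s and contact force between the fingers and bucket below 0.1 N and contact force between the fingers and sleeve_wide below 0.1 N and contact force between the fingers and tube below 0.1 N); the robot touches nothing.
It fails at once if the narrow-bore sleeve is moved by more than 30 mm or tipped over (distance of sleeve_narrow from where it was at the start of the episode above 0.03 m or angle between sleeve_narrow's own z axis and vertical above 0.5 rad).
It fails at once if the carton of vials is moved by more than 30 mm or tipped over (distance of carton from where it was at the start of the episode above 0.03 m or angle between carton's own z axis and vertical above 0.5 rad).
It fails at once if the bucket, sleeve, tube or lid is dropped (falls free, out of the fingers, faster than 0.7 m/s: more than about 25 mm) ((linear speed of bucket above 0.7 m/s and contact force between the fingers and bucket below 0.1 N) or (linear speed of sleeve_wide above 0.7 m/s and contact force between the fingers and sleeve_wide below 0.1 N) or (linear speed of tube above 0.7 m/s and contact force between the fingers and tube below 0.1 N) or (linear speed of lid above 0.7 m/s and contact force between the fingers and lid below 0.1 N)).
It also fails if it takes over 120 s, if anything falls off the work surface, if the arm or the gripper's body presses on something with over 40 N, if the wrist force passes 120 N, or if a joint passes its speed limit or range.

## Robot

A 7-joint arm with a two-finger parallel gripper is mounted at the origin on the work surface. World frame = base frame: x ahead of the robot, y to its left, z up, the work surface at z = 0. Lengths are in mm, angles in rad, forces in N, time in s.
With the tool pointing down it reaches from about 350 to 900 mm from the base axis. Payload 19.9 kg.
Tool frame: the origin (TCP) lies midway between the tips of the shut fingers; the grasp point (between the pads) lies 19 mm behind it (grip_point_offset is the distance from the TCP to the grasp point, in mm); z points along the fingers, y is the line along which they close (so a half turn about z gives the same grasp; the last joint's range is limited). The gripper opens to 85 mm and grips with 20 to 120 N. Pads are 22 mm wide; open, the fingers measure 114 mm over their backs; the gripper's body (76 mm by 85 mm) begins 54 mm behind the grasp point. The pads swing forward as they close: fully open they stand 13 mm farther back than shut.
Start: joints at [-1.242, 0.417, -0.01, 1.614, 0.005, 1.111, -0.053], TCP at [225.881, 582.734, 231.26] pointing down, gripper open.
Joint ranges: [-2.81, 2.81], [-0.39, 2.02], [-1.27, 1.25], [0.06, 2.57], [-1.19, 4.33], [0.19, 2], [-2.82, 2.82]. Speed limits (rad/s): [1.89, 1.89, 2.39, 2.39, 3.01, 3.01, 3.01].

## Interface

Orientations are given as a 3x3 rotation matrix whose columns are the frame's x, y, z axes.
In Python, from cell import sense, snapshot, get_calibration, close_job, grip_point_offset gives the robot as it stands. The module is installed in compiled form; this text tells all that it offers.
- The arm moves only by the shell command python3 -m jog 'ROWS' [FORCE]. ROWS is text: rows parted by semicolons, each of 7 numbers parted by spaces: the shift along the tool's x, y, z in cm, then the turn, a rotation vector about the tool's x, y, z in degrees, then the opening, from 0 (shut) to 1 (fully open). A call has 1 to 10 rows; each row shifts and turns the commanded pose from where the row before left it, along the tool's axes as they then stand; what a row does not reach is not made up. A row lasts 1/12 s, in which the tool goes at most 41.7 mm and 7.16 degrees, less where a joint would pass 70% of its speed; a pose out of reach is approached as far as the arm can. A call is refused whole if a number of a shift passes 4.17 or a number of a turn 7.16, either way. A call with a gripper value outside its range is refused whole. The fingers move at their own pace and stop on an object; FORCE is the grip in N (left out, the last holds). Time passes only in rows, so rows that do not move let the fingers close. It gives the time, the measured TCP pose, the force, the opening and the grip force at its end, in the units of the state.
- sense(): the state, without advancing time (a new reading comes with each control period).
- snapshot(name): name is "scene" or "top"; returns the picture (480x640x3 uint8, blue, green, red); there is no depth.
- get_calibration(name): a dict with "fx", "fy", "cx", "cy" (pixels), "D" ([k1, k2, p1, p2, k3] as OpenCV has them; the pictures are not rectified), "camera_from_world" (4x4, takes a point from world to camera coordinates). Camera axes: x right, y down, z forward; pixel columns grow to the right and rows downward; lengths in mm; the calibration is good to about 2 mm. A picture is of the moment at which its call begins. get_calibration takes no time and is no camera call.
- close_job(): hands the job in; it is judged then, once.
The state is a dict: "clock": time; "qpos": joint angles; "qd": joint speeds; "joint_efforts": joint torques, N m; "position": TCP position; "orientation": TCP orientation; "ft_force": force on the tool from outside, world axes, zero at the start; "wrist_torque": the same for the moment, N m; "width": finger opening in mm; "grasp_force": force on a finger pad.
Only numpy, scipy, OpenCV 4.12 (cv2) and the standard library are available. Lean on these libraries where they do the work, as an engineer would, in place of code of your own. Each camera call takes 0.05 s, during which the arm holds its last target. There are 200 camera calls.

## Working session

There is one attempt and no reset: what is moved stays moved. The work goes in short steps, Python scripts to look and compute and a shell command to move; the robot and the scene stay as the last step left them, time stands still between calls to the robot, and variables do not carry over. Pictures are saved under pics/ and viewed, at most 14 in all, crops included, and the job is handed in when it is done.

```bash
mkdir -p pics
python3 - <<'E'
from cell import *
import cv2
for n in("scene","top"):
    cv2.imwrite(f"pics/{n}0.png",snapshot(n)); c=get_calibration(n); print(n,c)
print(sense(),grip_point_offset)
E
```

```text
scene {'fx': 443.64044254096126, 'fy': 443.64044254096126, 'cx': 325.2498814325561, 'cy': 235.1819787003988, 'D': array([-0.07720317,  0.        ,  0.        ,  0.        ,  0.        ]), 'camera_from_world': array([[ 4.14917354e-01,  9.09791575e-01, -1.10850763e-02,
        -2.14882425e+02],
       [ 5.36359899e-01, -2.54415990e-01, -8.04730118e-01,
        -2.48908156e+02],
       [-7.34956902e-01,  3.27950901e-01, -5.93537327e-01,
         1.19033213e+03],
       [ 0.00000000e+00,  0.00000000e+00,  0.00000000e+00,
         1.00000000e+00]])}
top {'fx': 583.1713847876177, 'fy': 583.1713847876177, 'cx': 318.9118940140385, 'cy': 237.50781548779025, 'D': array([-0.13401105,  0.        ,  0.        ,  0.        ,  0.        ]), 'camera_from_world': array([[-2.32722345e-02, -9.99526491e-01,  2.01295115e-02,
         1.03300038e+01],
       [-9.86625753e-01,  1.97132552e-02, -1.61805474e-01,
         5.52266811e+02],
       [ 1.61332039e-01, -2.36258693e-02, -9.86617348e-01,
         9.34968723e+02],
       [ 0.00000000e+00,  0.00000000e+00,  0.00000000e+00,
         1.00000000e+00]])}
{'clock': 0.1, 'qpos': array([-1.24253324,  0.41790987, -0.01031842,  1.61409801,  0.0047275 ,
        1.11069387, -0.05300177]), 'qd': array([ 0.00053605, -0.00216032, -0.00081453,  0.00018069, -0.00047683,
        0.00067085,  0.00018604]), 'joint_efforts': array([ 2.01640607e-03, -8.65812707e+01,  6.80324603e-01, -4.35638380e+01,
        1.92777067e-02,  5.05775475e-03, -1.25681754e-05]), 'position': array([225.76844447, 582.47253719, 230.73223238]), 'orientation': array([[-9.32424743e-01,  3.61364099e-01, -2.94305162e-04],
       [ 3.61364204e-01,  9.32424163e-01, -1.04531518e-03],
       [-1.03322135e-04, -1.08102909e-03, -9.99999410e-01]]), 'ft_force': array([0.71076715, 0.55726274, 0.84236188]), 'wrist_torque': array([-0.07121493, -0.01725865, -0.02183113]), 'grasp_force': 0.0, 'width': 85.49650479297603} 18.700000000000003
```

View pics/scene0.png

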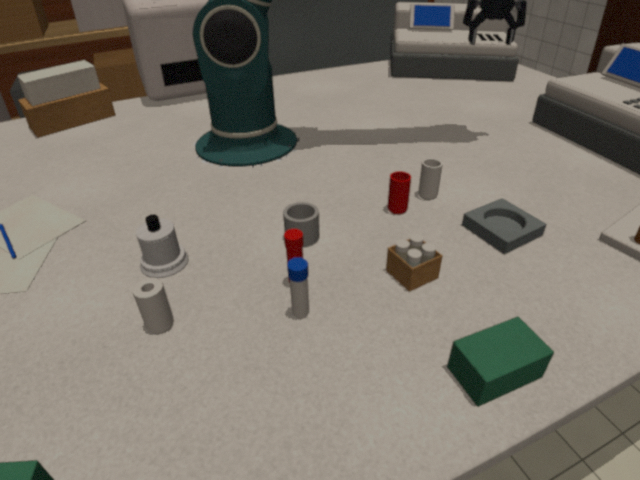

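View pics/top0.png

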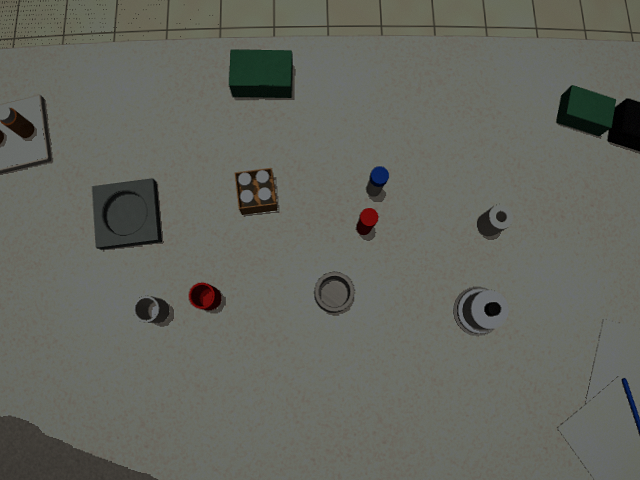

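The top view shows the stand at (126,213), wide sleeve (148,309) and red sleeve (204,296). The bucket is at (334,292), the tube's blue cap at (379,176) beside a red tube (368,218), and the lid knob at (492,310). The narrow sleeve is at (497,218) and the carton at (256,190).

```bash
cat > h.py <<'E'
from cell import *
import cv2, numpy as np
from scipy.optimize import least_squares
def toplane(n,uv,z):
    c=get_calibration(n);K=np.array([[c['fx'],0,c['cx']],[0,c['fy'],c['cy']],[0,0,1]])
    p=cv2.undistortPoints(np.float64(uv).reshape(-1,1,2),K,c['D'],None,None).reshape(-1,2)
    M=c['camera_from_world'];R=M[:3,:3];o=-R.T@M[:3,3]
    d=np.c_[p,np.ones(len(p))]@R
    return (o+d*((z-o[2])/d[:,2])[:,None])[:,:2]
def pix(n,P):
    c=get_calibration(n);K=np.array([[c['fx'],0,c['cx']],[0,c['fy'],c['cy']],[0,0,1]]);M=c['camera_from_world']
    return cv2.projectPoints(np.float64(P).reshape(-1,1,3),cv2.Rodrigues(M[:3,:3])[0],M[:3,3],K,c['D'])[0].reshape(-1,2)
def edges(img,seed,h=36,lo=25,hi=60):
    x,y=map(int,seed);x0=max(x-h,0);y0=max(y-h,0);k=cv2.resize(img[y0:y+h,x0:x+h],None,fx=4,fy=4,interpolation=cv2.INTER_CUBIC)
    k=cv2.normalize(k,None,0,255,cv2.NORM_MINMAX)
    v,u=np.nonzero(cv2.Canny(cv2.GaussianBlur(k,(0,0),2),lo,hi))
    return np.c_[x0+(u+.5)/4-.5,y0+(v+.5)/4-.5]
def circ(n,img,seed,z,r,tol=6,h=36):
    p=toplane(n,edges(img,seed,h),z);c=toplane(n,[seed],z)[0]
    for t in(tol,tol*.6,3):
        q=p[abs(np.hypot(*(p-c).T)-r)<t]
        if len(q)<8:return c,0,0
        c=least_squares(lambda c:np.hypot(*(q-c).T)-r,c,loss='cauchy',f_scale=.7).x
    e=abs(np.hypot(*(p-c).T)-r);g=e<1.2
    a=np.arctan2(*(p[g]-c).T);return c.round(1),int(g.sum()),len(set((a*18/np.pi).astype(int)))
E
cat > m.py <<'E'
from h import *
T=snapshot("top");S=snapshot("scene")
L=[("well",(126,213),(504,217),28,39),("bucket_out",(334,292),(302,212),60,33),("bucket_in",(334,292),(302,212),60,25.5),
("wide_out",(147,309),(431,165),80,21.5),("wide_in",(147,309),(431,165),80,17.5),("cap",(379,175),(298,265),102,15),
("knob",(494,309),(153,219),98,11),("domeside",(487,309),(158,230),74,32),("skirt",(478,311),(163,262),0,43),
("narrow_out",(499,216),(150,288),80,21.5),("redsleeve",(203,295),(399,177),80,21.5),("redcap",(369,216),(293,235),102,15)]
for a,t,s,z,r in L:
    print(a,circ("top",T,t,z,r),circ("scene",S,s,z,r),toplane("top",[t],z)[0].round())
def blob(n,im,f):
    m=f(cv2.cvtColor(im,cv2.COLOR_BGR2HSV)).astype(np.uint8);k,l,s,c=cv2.connectedComponentsWithStats(m)
    print(n,[(s[i].tolist(),c[i].round(1).tolist()) for i in range(1,k) if s[i][4]>40])
f=lambda h:(h[...,0]>100)&(h[...,0]<130)&(h[...,1]>150)
blob("top",T,f);blob("scene",S,f)
v=cv2.resize(T[150:350,90:410],None,fx=2.5,fy=2.5);v2=cv2.resize(T[190:340,400:540],None,fx=4,fy=4)
cv2.imwrite("pics/v2.png",v2)
E
python3 m.py
```

```text
well (array([606.4, 335.5]), 388, 23) (array([607.8, 335.3]), 232, 22) [605. 332.]
bucket_out (array([461.1, -23.8]), 557, 35) (array([461.6, -23.2]), 232, 29) [459. -24.]
bucket_in (array([461.1, -23.9]), 426, 35) (array([460.6, -22.9]), 286, 35) [459. -24.]
wide_out (array([437. , 279.8]), 344, 29) (array([441.1, 280.6]), 97, 22) [436. 277.]
wide_in (array([437. , 279.4]), 287, 32) (array([441.5, 276.8]), 94, 21) [436. 277.]
cap (array([ 644.1, -100.6]), 264, 35) (array([ 643.7, -100.1]), 204, 34) [ 644. -100.]
knob (array([ 424. , -275.3]), 123, 24) (array([ 427.2, -275.2]), 81, 23) [ 423. -276.]
domeside (array([ 424.1, -276.8]), 345, 21) (array([ 424.2, -275.1]), 187, 18) [ 424. -272.]
skirt (array([ 424. , -276.3]), 535, 29) (array([ 423.5, -275. ]), 331, 26) [ 424. -279.]
narrow_out (array([ 576.9, -304.8]), 198, 20) (array([ 576.8, -303.3]), 212, 22) [ 577. -301.]
redsleeve (array([457. , 189.1]), 380, 35) (array([458.8, 189.8]), 175, 31) [457. 187.]
redcap (array([575.2, -80.5]), 271, 35) (array([575.1, -79.6]), 206, 35) [576. -81.]
top [([370, 167, 19, 20, 290], [378.9, 176.2]), ([622, 378, 18, 55, 226], [631.3, 402.6])]
scene [([415, 6, 35, 20, 636], [431.7, 15.4]), ([608, 48, 32, 34, 707], [627.1, 64.4]), ([0, 225, 15, 32, 91], [6.9, 240.6]), ([288, 258, 19, 23, 376], [297.3, 269.0])]
```

View pics/v2.png

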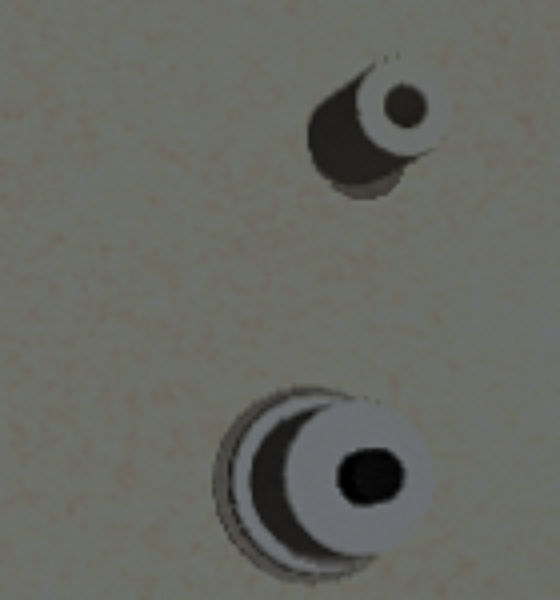

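The fits agree across both views. The centres are: well (607,335.4), bucket (461.2,-23.6), wide sleeve (438,279.7), tube (644,-100.4) and lid (424.2,-275.8). I'll square the tool up with the world axes and go over the bucket.

```bash
python3 -m jog '0 0 0 0 0 -7.07 1;0 0 0 0 0 -7.07 1;0 0 0 0 0 -7.07 1;-1.4 -3.57 0 0 0 0 1;-1.4 -3.57 0 0 0 0 1;-1.4 -3.57 0 0 0 0 1;-1.4 -3.57 0 0 0 0 1;-1.4 -3.57 0 0 0 0 1;-1.4 -3.57 0 0 0 0 1;-1.4 -3.57 0 0 0 0 1' 60
python3 -m jog '-1.4 -3.57 0 0 0 0 1;-1.4 -3.57 0 0 0 0 1;-1.4 -3.57 0 0 0 0 1;-1.4 -3.57 0 0 0 0 1;-1.4 -3.57 0 0 0 0 1;-1.4 -3.57 0 0 0 0 1;-1.4 -3.57 0 0 0 0 1;-1.4 -3.57 0 0 0 0 1;-1.4 -3.57 0 0 0 0 1;-1.2 -3.4 0 0 0 0 1'
python3 -m jog '0 0 0 0 0 0 1;0 0 0 0 0 0 1'
cat > st.py <<'E'
from cell import sense
import numpy as np, sys
np.set_printoptions(suppress=True,precision=3)
s=sense();p=s['position'];print(s['clock'],p.round(1),'F',s['ft_force'].round(1),'w',round(s['width'],1),'g',round(s['grasp_force'],1));print(s['orientation'])
if len(sys.argv)>3: print('tool shift mm',(s['orientation'].T@(np.array(sys.argv[1:4],float)-p)).round(1))
E
python3 st.py 461.2 -23.6 25
```

```text
clock: 1.03
position: [324.2, 331.0, 231.3]
orientation: [[-1.0, -0.0, -0.0], [-0.0, 1.0, 0.0], [0.0, 0.0, -1.0]]
ft_force: [1.5, 0.2, 0.0]
width: 85.3
grasp_force: 0.0
clock: 1.87
position: [462.5, -24.5, 231.5]
orientation: [[-1.0, -0.0, 0.001], [-0.0, 1.0, -0.0], [-0.001, -0.0, -1.0]]
ft_force: [0.9, 1.0, -0.0]
width: 85.6
grasp_force: 0.0
clock: 2.03
position: [462.3, -24.1, 231.2]
orientation: [[-1.0, 0.003, -0.0], [0.003, 1.0, -0.001], [0.0, -0.001, -1.0]]
ft_force: [-0.2, 0.9, -0.0]
width: 85.3
grasp_force: 0.0
2.0333 [462.3 -24.1 231.2] F [-0.2  0.9 -0. ] w 85.3 g 0.0
[[-1.     0.003 -0.   ]
 [ 0.003  1.    -0.001]
 [ 0.    -0.001 -1.   ]]
tool shift mm [  1.    0.6 206.2]
```

```bash
python3 -m jog '0.1 0.05 4 0 0 0 1;0 0 4 0 0 0 1;0 0 4 0 0 0 1;0 0 4 0 0 0 1;0 0 3 0 0 0 1;0 0 1.9 0 0 0 1;0 0 0 0 0 0 1;0 0 0 0 0 0 0.5;0 0 0 0 0 0 0.5;0 0 0 0 0 0 0.5' 60
python3 -m jog '0 0 0 0 0 0 0.4;0 0 0 0 0 0 0.4;0 0 0 0 0 0 0.4;0 0 0 0 0 0 0.4;0 0 0 0 0 0 0.4' 60
python3 - <<'E'
from h import *
cv2.imwrite("pics/g1.png",cv2.resize(snapshot("scene")[130:290,200:400],None,fx=4,fy=3.75))
E
```

```text
clock: 2.87
position: [461.8, -21.5, 24.0]
orientation: [[-1.0, -0.001, 0.002], [-0.001, 1.0, 0.001], [-0.002, 0.001, -1.0]]
ft_force: [-0.4, 0.0, -3.0]
width: 65.6
grasp_force: 67.0
clock: 3.28
position: [461.9, -21.4, 23.9]
orientation: [[-1.0, -0.001, 0.002], [-0.001, 1.0, 0.001], [-0.002, 0.001, -1.0]]
ft_force: [-4.8, 0.1, 14.5]
width: 65.6
grasp_force: 68.6
```

View pics/g1.png

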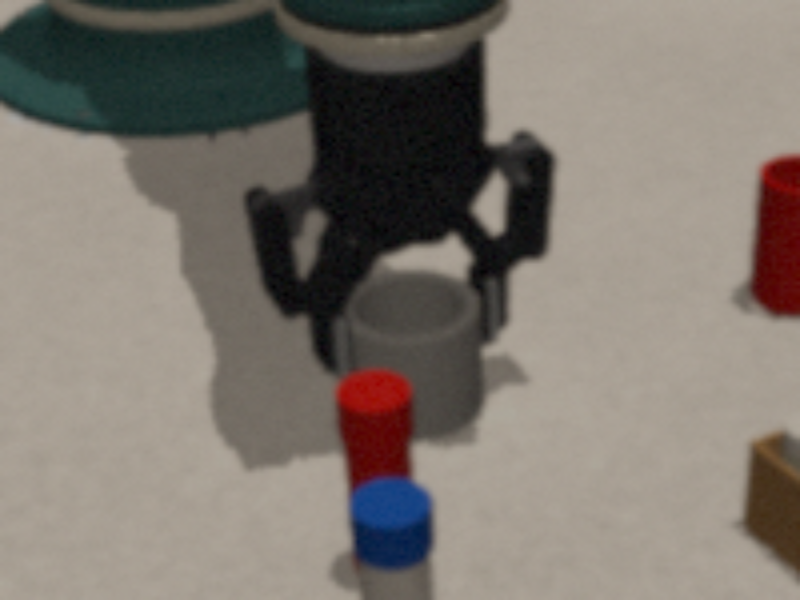

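The bucket is gripped in its upper half, with the fingertips about 25 mm below the rim, so they will clear the stand. Now lift and carry it over.

```bash
python3 -m jog '0 0 -1 0 0 0 0.4;0 0 -2.5 0 0 0 0.4;0 0 -3 0 0 0 0.4;0 0 -2.5 0 0 0 0.4;0 0 -1 0 0 0 0.4;-0.6 1.4 0 0 0 0 0.4;-1 2.5 0 0 0 0 0.4;-1.4 3.5 0 0 0 0 0.4;-1.4 3.5 0 0 0 0 0.4;-1.4 3.5 0 0 0 0 0.4'
python3 -m jog '-1.4 3.5 0 0 0 0 0.4;-1.4 3.5 0 0 0 0 0.4;-1.4 3.5 0 0 0 0 0.4;-1.4 3.5 0 0 0 0 0.4;-1.4 3.5 0 0 0 0 0.4;-1 2.5 0 0 0 0 0.4;-0.5 1.3 0 0 0 0 0.4;0 0 0 0 0 0 0.4;0 0 0 0 0 0 0.4'
python3 st.py 607 335.4 33
```

```text
clock: 4.17
position: [519.3, 123.9, 122.9]
orientation: [[-1.0, -0.0, 0.001], [-0.0, 1.0, 0.0], [-0.001, 0.0, -1.0]]
ft_force: [1.0, -0.1, -3.0]
width: 65.3
grasp_force: 68.5
clock: 4.92
position: [603.5, 335.7, 122.0]
orientation: [[-1.0, -0.002, -0.0], [-0.002, 1.0, -0.001], [0.0, -0.001, -1.0]]
ft_force: [-0.5, -0.1, -2.7]
width: 65.7
grasp_force: 68.5
4.9167 [603.5 335.7 122. ] F [-0.5 -0.1 -2.7] w 65.7 g 68.5
[[-1.    -0.002 -0.   ]
 [-0.002  1.    -0.001]
 [ 0.    -0.001 -1.   ]]
tool shift mm [-3.5 -0.3 89. ]
```

```bash
python3 -m jog '-0.33 0 1 0 0 0 0.4;0 0 2 0 0 0 0.4;0 0 2 0 0 0 0.4;0 0 0.8 0 0 0 0.4;0 0 0 0 0 0 0.4;0 0 0 0 0 0 0.4'
python3 - <<'E'
from h import *
T=snapshot("top");S=snapshot("scene")
for n,I in(("top",T),("scene",S)):
    z=sense()['position'][2]-24+60
    print(n,z,circ(n,I,pix(n,[607,335.4,z])[0],z,33),circ(n,I,pix(n,[607,335.4,z])[0],z,25.5))
E
python3 st.py 607 335.4 33
```

```text
clock: 5.42
position: [607.4, 334.5, 64.5]
orientation: [[-1.0, 0.0, -0.0], [0.0, 1.0, -0.0], [0.0, -0.0, -1.0]]
ft_force: [1.0, -0.3, -2.5]
width: 65.5
grasp_force: 68.5
top 101.56484500555912 (array([607.6, 333.5]), 303, 23) (array([607.1, 334.3]), 175, 19)
scene 101.56484500555912 (array([609.7, 335.7]), 116, 18) (array([604.1, 339.9]), 57, 15)
5.5167 [608.  335.1  65.6] F [-0.4 -0.3 -3.4] w 65.4 g 68.5
[[-1.     0.     0.001]
 [ 0.     1.     0.001]
 [-0.001  0.001 -1.   ]]
tool shift mm [ 1.   0.3 32.6]
```

Aligned to within 1–2 mm (the play is 6 mm). Lower it until it touches.

```bash
python3 -m jog '0 0 1 0 0 0 0.4;0 0 1 0 0 0 0.4;0 0 0.7 0 0 0 0.4;0 0 0.3 0 0 0 0.4;0 0 0.2 0 0 0 0.4;0 0 0.1 0 0 0 0.4;0 0 0 0 0 0 0.4;0 0 0 0 0 0 0.4'; python3 st.py 607 335.4 32
```

```text
clock: 6.18
position: [607.4, 335.2, 32.0]
orientation: [[-1.0, -0.0, 0.0], [-0.0, 1.0, 0.0], [-0.0, 0.0, -1.0]]
ft_force: [-5.8, -3.5, 9.6]
width: 65.7
grasp_force: 69.6
6.1833 [607.4 335.2  32. ] F [-5.8 -3.5  9.6] w 65.7 g 69.6
[[-1. -0.  0.]
 [-0.  1.  0.]
 [-0.  0. -1.]]
tool shift mm [0.4 0.2 0. ]
```

```bash
python3 -m jog '0 0 0 0 0 0 1;0 0 0 0 0 0 1;0 0 0 0 0 0 1;0 0 0 0 0 0 1;0 0 -1 0 0 0 1;0 0 -3 0 0 0 1;0 0 -4 0 0 0 1;0 0 -4 0 0 0 1;0 0 -2 0 0 0 1'
python3 -m jog '3.38 -1.11 0 0 0 0 1;3.38 -1.11 0 0 0 0 1;3.38 -1.11 0 0 0 0 1;3.38 -1.11 0 0 0 0 0.7;3.38 -1.11 0 0 0 0 0.7;0 0 0 0 0 0 0.7;0 0 0 0 0 0 0.7'
python3 - <<'E'
from h import *
T=snapshot("top");S=snapshot("scene")
for n,I in(("top",T),("scene",S)):
    for r in(33,25.5): print(n,circ(n,I,pix(n,[607,335.4,68])[0],68,r))
cv2.imwrite("pics/s2.png",S)
E
python3 st.py 438.3 279.7 52
```

```text
clock: 6.93
position: [608.7, 335.6, 177.2]
orientation: [[-1.0, -0.0, 0.005], [-0.0, 1.0, 0.003], [-0.005, 0.003, -1.0]]
ft_force: [-0.1, 0.0, -0.1]
width: 85.2
grasp_force: 0.0
clock: 7.52
position: [437.3, 279.7, 172.5]
orientation: [[-1.0, -0.001, 0.0], [-0.001, 1.0, 0.001], [-0.0, 0.001, -1.0]]
ft_force: [0.9, 0.7, -0.0]
width: 59.5
grasp_force: 0.0
top (array([606.1, 335.1]), 381, 30)
top (array([607., 335.]), 310, 26)
scene (array([606.9, 336.2]), 226, 25)
scene (array([606. , 337.1]), 273, 35)
7.6167 [439.1 280.1 172.2] F [ 0.2  0.1 -0.2] w 59.8 g 0.0
[[-1.    -0.     0.001]
 [-0.     1.     0.001]
 [-0.001  0.001 -1.   ]]
tool shift mm [  1.   -0.5 120.2]
```

View pics/s2.png

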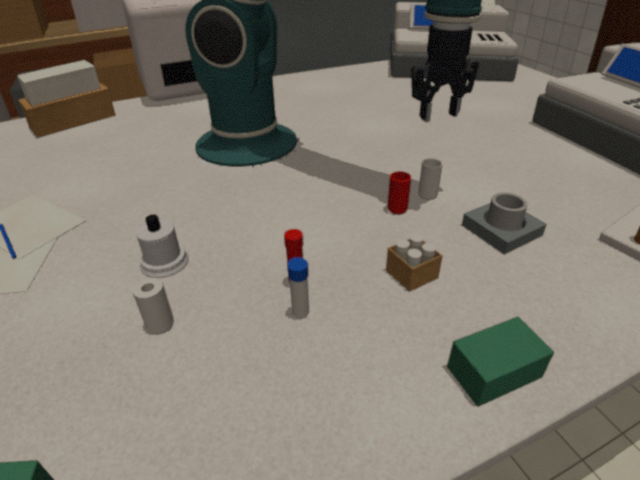

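The bucket stands in the well at about (606.6,335.6). Descend on the sleeve.

```bash
python3 -m jog '0.05 -0.05 4 0 0 0 0.7;0 0 4 0 0 0 0.7;0 0 2.5 0 0 0 0.7;0 0 1.2 0 0 0 0.7;0 0 0 0 0 0 0.7;0 0 0 0 0 0 0.3;0 0 0 0 0 0 0.3;0 0 0 0 0 0 0.3;0 0 0 0 0 0 0.3;0 0 0 0 0 0 0.3' 40
python3 st.py 438 280 172
python3 - <<'E'
from h import *
cv2.imwrite("pics/g2.png",cv2.resize(snapshot("scene")[80:230,360:560],None,fx=4,fy=4))
E
```

```text
clock: 8.45
position: [438.7, 279.8, 55.6]
orientation: [[-1.0, -0.0, 0.002], [-0.0, 1.0, 0.002], [-0.002, 0.002, -1.0]]
ft_force: [-0.1, -0.6, 8.8]
width: 41.8
grasp_force: 41.3
8.45 [438.7 279.8  55.6] F [-0.1 -0.6  8.8] w 41.8 g 41.3
[[-1.    -0.     0.002]
 [-0.     1.     0.002]
 [-0.002  0.002 -1.   ]]
tool shift mm [   0.4    0.4 -116.4]
```

View pics/g2.png

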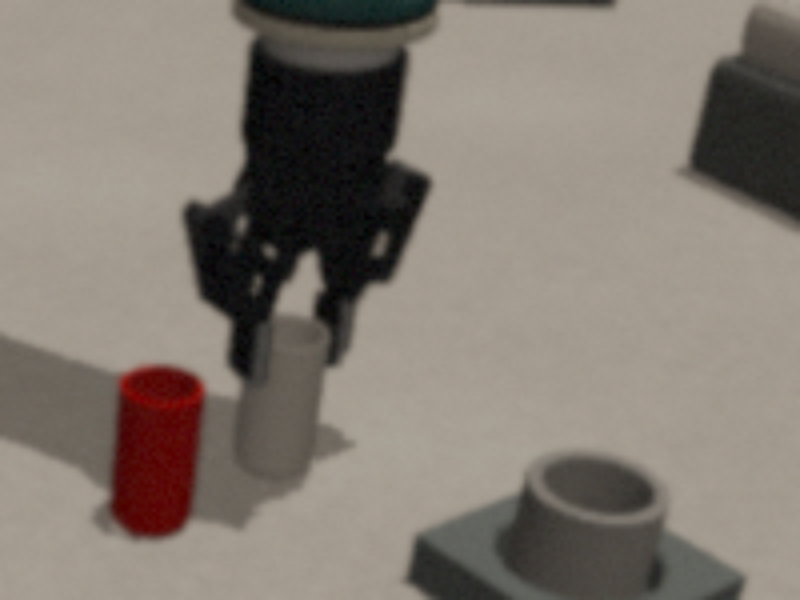

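The sleeve is gripped over its top 20 mm. Lift and carry it above the bucket.

```bash
python3 -m jog '0 0 -1 0 0 0 0.3;0 0 -2.5 0 0 0 0.3;0 0 -3 0 0 0 0.3;0 0 -2.5 0 0 0 0.3;0 0 -1.3 0 0 0 0.3;-1.5 0.5 0 0 0 0 0.3;-2.8 0.93 0 0 0 0 0.3;-3 1 0 0 0 0 0.3;-3 1 0 0 0 0 0.3;-3 1 0 0 0 0 0.3'
python3 -m jog '-2 0.67 0 0 0 0 0.3;-1.5 0.5 0 0 0 0 0.3;0 0 0 0 0 0 0.3;0 0 0 0 0 0 0.3;0 0 0 0 0 0 0.3'
cat > chk.py <<'E'
from h import *
import sys
ref,ztop,rs=float(sys.argv[1]),float(sys.argv[2]),[float(a) for a in sys.argv[3:]]
p=sense()['position'];z=p[2]-ref+ztop
for n in("top","scene"):
    I=snapshot(n)
    for r in rs:print(n,round(z,1),r,circ(n,I,pix(n,[p[0],p[1],z])[0],z,r,5))
    if n=="scene":cv2.imwrite("pics/chk.png",I)
E
python3 chk.py 55.6 80 21.5 17.5
python3 st.py 606.6 335.6 69
```

```text
clock: 9.33
position: [572.0, 324.0, 158.6]
orientation: [[-1.0, -0.001, 0.001], [-0.001, 1.0, 0.001], [-0.001, 0.001, -1.0]]
ft_force: [-0.4, -0.2, -0.6]
width: 41.9
grasp_force: 40.9
clock: 9.75
position: [605.2, 335.0, 157.8]
orientation: [[-1.0, -0.0, -0.0], [-0.0, 1.0, -0.0], [0.0, -0.0, -1.0]]
ft_force: [-0.5, -0.6, -0.2]
width: 41.7
grasp_force: 40.9
top 182.2 21.5 (array([603.3, 334.6]), 188, 17)
top 182.2 17.5 (array([603.1, 334.8]), 138, 16)
scene 182.2 21.5 (array([608.5, 339.4]), 80, 19)
scene 182.2 17.5 (array([601.3, 337.5]), 50, 13)
9.85 [605.1 335.2 157.9] F [ 0.3  0.4 -0.1] w 42.0 g 40.9
[[-1.    -0.001  0.   ]
 [-0.001  1.     0.   ]
 [-0.     0.    -1.   ]]
tool shift mm [-1.5  0.4 88.9]
```

```bash
python3 -m jog '-0.25 0.05 1 0 0 0 0.3;0 0 1 0 0 0 0.3;0 0 0.5 0 0 0 0.3;0 0 0 0 0 0 0.3;0 0 0 0 0 0 0.3'
python3 chk.py 55.6 80 21.5 17.5
python3 st.py 606.6 335.6 69
python3 - <<'E'
import cv2
I=cv2.imread('pics/chk.png');cv2.imwrite("pics/g3.png",cv2.resize(I[100:250,430:590],None,fx=4,fy=4,interpolation=2))
E
```

```text
clock: 10.27
position: [608.0, 335.5, 131.6]
orientation: [[-1.0, -0.0, -0.001], [-0.0, 1.0, -0.001], [0.001, -0.001, -1.0]]
ft_force: [1.3, -0.3, -0.8]
width: 42.0
grasp_force: 40.9
top 156.0 21.5 (array([606.3, 334.9]), 165, 17)
top 156.0 17.5 (array([606. , 335.5]), 127, 15)
scene 156.0 21.5 (array([605.1, 339.2]), 69, 13)
scene 156.0 17.5 (array([603.9, 337.8]), 56, 16)
10.3667 [608.4 335.7 132.5] F [ 0.6  0.2 -0.1] w 42.2 g 40.9
[[-1. -0.  0.]
 [-0.  1. -0.]
 [-0. -0. -1.]]
tool shift mm [ 1.8 -0.1 63.5]
```

View pics/g3.png

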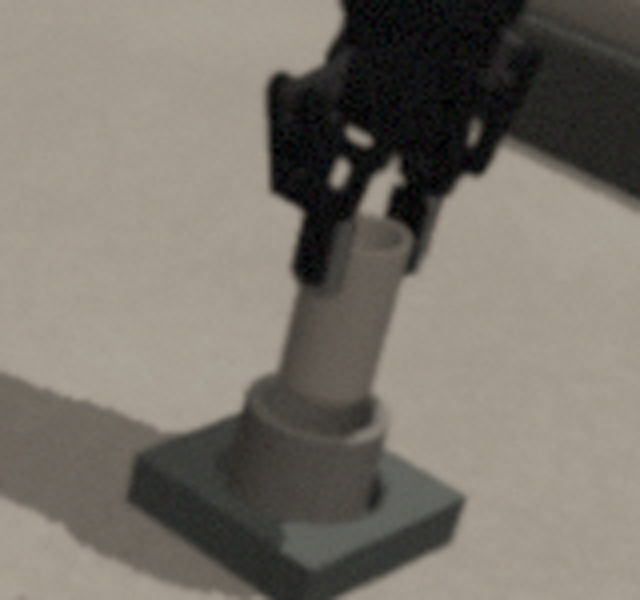

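In the top view the sleeve lies within 0.5 mm of the bucket's axis, and the image shows it hanging upright over the mouth. Lower it.

```bash
python3 -m jog '0 0 1.2 0 0 0 0.3;0 0 1.5 0 0 0 0.3;0 0 1.5 0 0 0 0.3;0 0 1 0 0 0 0.3;0 0 0.5 0 0 0 0.3;0 0 0.3 0 0 0 0.3;0 0 0.2 0 0 0 0.3;0 0 0.1 0 0 0 0.3;0 0 0 0 0 0 0.3;0 0 0 0 0 0 0.3'; python3 st.py 606.6 335.6 68.6
```

```text
clock: 11.2
position: [608.6, 335.8, 69.8]
orientation: [[-1.0, -0.0, 0.001], [-0.0, 1.0, 0.0], [-0.001, 0.0, -1.0]]
ft_force: [0.5, 0.6, -1.1]
width: 41.6
grasp_force: 40.9
11.2 [608.6 335.8  69.8] F [ 0.5  0.6 -1.1] w 41.6 g 40.9
[[-1.    -0.     0.001]
 [-0.     1.     0.   ]
 [-0.001  0.    -1.   ]]
tool shift mm [ 2.  -0.2  1.2]
```

```bash
python3 -m jog '0 0 0.1 0 0 0 0.3;0 0 0.1 0 0 0 0.3;0 0 0 0 0 0 0.3;0 0 0 0 0 0 0.3'; python3 st.py 606.6 335.6 68.6
```

```text
clock: 11.53
position: [608.9, 335.9, 68.7]
orientation: [[-1.0, -0.0, 0.002], [-0.0, 1.0, 0.001], [-0.002, 0.001, -1.0]]
ft_force: [-2.8, -0.7, 11.7]
width: 41.8
grasp_force: 42.0
11.5333 [608.9 335.9  68.7] F [-2.8 -0.7 11.7] w 41.8 g 42.0
[[-1.    -0.     0.002]
 [-0.     1.     0.001]
 [-0.002  0.001 -1.   ]]
tool shift mm [ 2.3 -0.3  0.1]
```

The sleeve is on the bucket floor. Let go, rise and go to the tube.

```bash
python3 -m jog '0 0 0 0 0 0 0.8;0 0 0 0 0 0 0.8;0 0 0 0 0 0 0.8;0 0 0 0 0 0 0.8;0 0 -1 0 0 0 0.8;0 0 -3 0 0 0 0.8;0 0 -4 0 0 0 0.8;0 0 -4 0 0 0 0.8;0 0 -1.5 0 0 0 0.8;-0.3 -3 0 0 0 0 0.8'
python3 -m jog '-0.3 -3.7 0 0 0 0 0.8;-0.3 -3.7 0 0 0 0 0.8;-0.3 -3.7 0 0 0 0 0.8;-0.3 -3.7 0 0 0 0 0.8;-0.3 -3.7 0 0 0 0 0.8;-0.3 -3.7 0 0 0 0 0.8;-0.3 -3.7 0 0 0 0 0.8;-0.3 -3.7 0 0 0 0 0.8;-0.3 -3.7 0 0 0 0 0.7;-0.3 -3.7 0 0 0 0 0.6'
python3 -m jog '0 -3 0 0 0 0 0.6;0 -0.6 0 0 0 0 0.6;0 0 0 0 0 0 0.6;0 0 0 0 0 0 0.6'
python3 - <<'E'
from h import *
T=snapshot("top");S=snapshot("scene")
for n,I in(("top",T),("scene",S)):
    for p,z,rs in(([606.6,335.6],93,(21.5,17.5)),([606.6,335.6],68,(33,)),([644,-100.4],102,(15,))):
        for r in rs: print(n,z,r,circ(n,I,pix(n,p+[z])[0],z,r))
cv2.imwrite("pics/s3.png",S)
E
python3 st.py 644 -100.4 80
```

```text
clock: 12.37
position: [611.4, 312.1, 207.6]
orientation: [[-1.0, -0.007, 0.005], [-0.007, 1.0, 0.006], [-0.005, 0.006, -1.0]]
ft_force: [1.9, 1.0, -0.1]
width: 68.1
grasp_force: 0.0
clock: 13.2
position: [641.4, -66.1, 203.3]
orientation: [[-1.0, -0.001, 0.001], [-0.001, 1.0, 0.0], [-0.001, 0.0, -1.0]]
ft_force: [0.4, 0.1, -0.7]
width: 51.2
grasp_force: 0.0
clock: 13.53
position: [641.5, -99.7, 202.7]
orientation: [[-1.0, -0.0, 0.0], [-0.0, 1.0, 0.0], [-0.0, 0.0, -1.0]]
ft_force: [0.3, 0.5, 0.0]
width: 51.3
grasp_force: 0.0
top 93 21.5 (array([607., 336.]), 380, 35)
top 93 17.5 (array([607.1, 335.9]), 299, 35)
top 68 33 (array([606.2, 335.3]), 371, 29)
top 102 15 (array([ 644. , -100.4]), 0, 0)
scene 93 21.5 (array([607.5, 336.5]), 109, 15)
scene 93 17.5 (array([607.1, 337. ]), 102, 19)
scene 68 33 (array([606.7, 336.1]), 273, 33)
scene 102 15 (array([ 645.1, -100.9]), 144, 23)
13.6333 [641.7 -98.4 202.5] F [-1.2 -0.5  0.2] w 50.8 g 0.0
[[-1.    -0.002  0.   ]
 [-0.002  1.     0.001]
 [-0.     0.001 -1.   ]]
tool shift mm [ -2.3  -2.1 122.5]
```

View pics/s3.png

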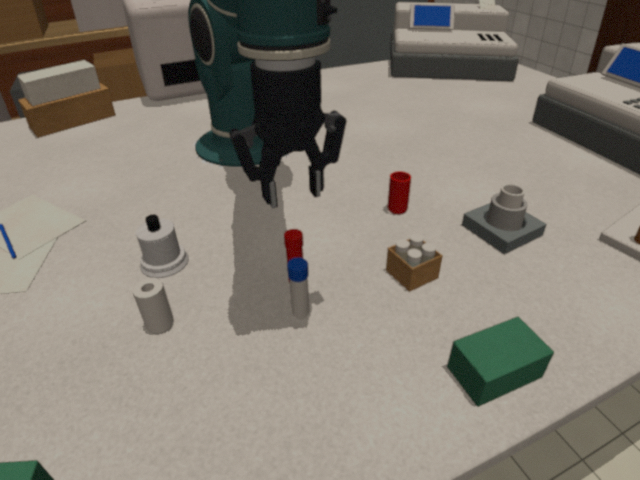

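The sleeve is seated on axis at z about 93 top, with the gripper above the tube. Descend onto the cap.

```bash
python3 -m jog '-0.23 -0.1 4 0 0 0 0.6;0 0 4 0 0 0 0.6;0 0 2.9 0 0 0 0.6;0 0 1.4 0 0 0 0.6;0 0 0 0 0 0 0.6;0 0 0 0 0 0 0.2;0 0 0 0 0 0 0.2;0 0 0 0 0 0 0.2;0 0 0 0 0 0 0.2;0 0 0 0 0 0 0.2' 30
python3 st.py 644 -100.4 200
python3 - <<'E'
from h import *
cv2.imwrite("pics/g4.png",cv2.resize(snapshot("scene")[180:330,220:380],None,fx=4,fy=4))
E
```

```text
clock: 14.47
position: [645.1, -101.3, 81.5]
orientation: [[-1.0, -0.001, 0.003], [-0.001, 1.0, -0.0], [-0.003, -0.0, -1.0]]
ft_force: [-0.4, 0.8, 9.0]
width: 28.1
grasp_force: 30.2
14.4667 [ 645.1 -101.3   81.5] F [-0.4  0.8  9. ] w 28.1 g 30.2
[[-1.    -0.001  0.003]
 [-0.001  1.    -0.   ]
 [-0.003 -0.    -1.   ]]
tool shift mm [   0.7    0.9 -118.5]
```

View pics/g4.png

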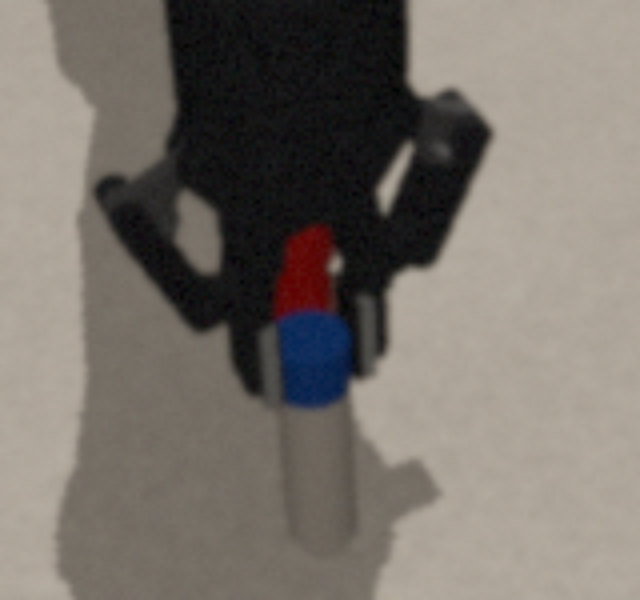

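The fingers hold the cap squarely. Lift and carry it over the sleeve.

```bash
python3 -m jog '0 0 -1 0 0 0 0.2;0 0 -2.5 0 0 0 0.2;0 0 -3.5 0 0 0 0.2;0 0 -3 0 0 0 0.2;0 0 -1.5 0 0 0 0.2;0.1 1.2 0 0 0 0 0.2;0.2 2.5 0 0 0 0 0.2;0.3 3.5 0 0 0 0 0.2;0.3 3.5 0 0 0 0 0.2;0.3 3.5 0 0 0 0 0.2'
python3 -m jog '0.3 3.5 0 0 0 0 0.2;0.3 3.5 0 0 0 0 0.2;0.3 3.5 0 0 0 0 0.2;0.3 3.5 0 0 0 0 0.2;0.3 3.5 0 0 0 0 0.2;0.3 3.5 0 0 0 0 0.2;0.3 3.5 0 0 0 0 0.2;0.3 3 0 0 0 0 0.2;0.2 1.5 0 0 0 0 0.2;0 0 0 0 0 0 0.2'
python3 -m jog '0 0 0 0 0 0 0.2;0 0 0 0 0 0 0.2'
python3 chk.py 81.5 102 15
python3 st.py 607.5 336.4 160
```

```text
clock: 15.35
position: [631.1, 42.5, 194.9]
orientation: [[-1.0, -0.0, 0.0], [-0.0, 1.0, 0.0], [-0.0, 0.0, -1.0]]
ft_force: [1.0, 1.7, -0.7]
width: 27.6
grasp_force: 29.7
clock: 16.18
position: [603.6, 335.5, 194.2]
orientation: [[-1.0, -0.006, -0.001], [-0.006, 1.0, 0.001], [0.001, 0.001, -1.0]]
ft_force: [0.3, 0.6, -0.7]
width: 27.9
grasp_force: 29.7
clock: 16.35
position: [605.8, 329.4, 194.5]
orientation: [[-1.0, 0.001, 0.0], [0.001, 1.0, -0.001], [-0.0, -0.001, -1.0]]
ft_force: [-0.3, -0.1, -0.3]
width: 27.6
grasp_force: 29.7
top 215.0 15.0 (array([605.5, 328.8]), 127, 16)
scene 215.0 15.0 (array([608.8, 331.8]), 49, 17)
16.45 [606.  329.2 194.6] F [ 0.3 -0.2 -1. ] w 27.5 g 29.7
[[-1.     0.001  0.   ]
 [ 0.001  1.    -0.   ]
 [-0.    -0.    -1.   ]]
tool shift mm [-1.4  7.2 34.6]
```

```bash
python3 -m jog '-0.15 0.7 0.7 0 0 0 0.2;0 0 0.7 0 0 0 0.2;0 0 0 0 0 0 0.2;0 0 0 0 0 0 0.2;0 0 0 0 0 0 0.2'
python3 chk.py 81.5 102 15
python3 st.py 607.5 336.4 94.5
python3 - <<'E'
import cv2
I=cv2.imread('pics/chk.png');cv2.imwrite("pics/g5.png",cv2.resize(I[100:250,430:590],None,fx=4,fy=4,interpolation=2))
E
```

```text
clock: 16.87
position: [607.1, 337.4, 180.1]
orientation: [[-1.0, -0.0, -0.0], [-0.0, 1.0, -0.0], [0.0, -0.0, -1.0]]
ft_force: [0.4, 0.2, -0.1]
width: 28.0
grasp_force: 29.7
top 200.6 15.0 (array([606.7, 336.8]), 117, 16)
scene 200.6 15.0 (array([609.2, 341.6]), 43, 18)
16.9667 [607.2 337.5 180.5] F [ 0.1 -0.2 -0.8] w 27.8 g 29.7
[[-1. -0.  0.]
 [-0.  1. -0.]
 [-0. -0. -1.]]
tool shift mm [-0.2 -1.1 86. ]
```

View pics/g5.png

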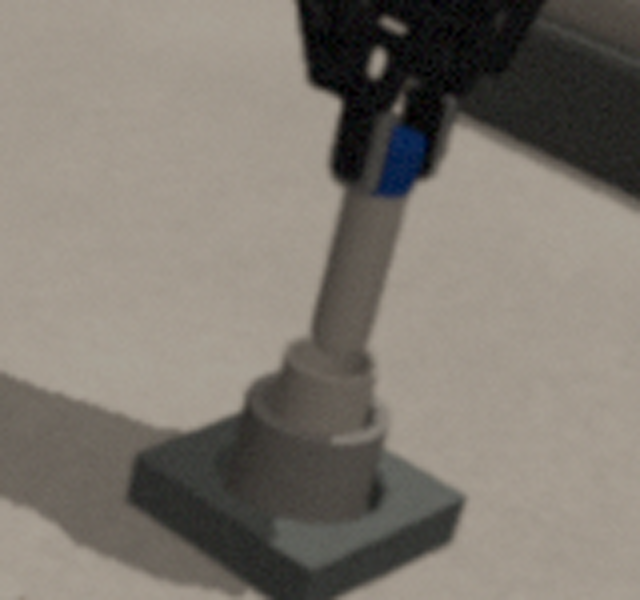

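The tube is centred within 1 mm over the bore. Lower it 78 mm of 82, then the rest slowly.

```bash
python3 -m jog '0 -0.07 1 0 0 0 0.2;0 0 1.5 0 0 0 0.2;0 0 1.5 0 0 0 0.2;0 0 1.5 0 0 0 0.2;0 0 1 0 0 0 0.2;0 0 0.7 0 0 0 0.2;0 0 0.4 0 0 0 0.2;0 0 0.2 0 0 0 0.2;0 0 0 0 0 0 0.2;0 0 0 0 0 0 0.2'; python3 st.py 607.5 336.4 98.5
```

```text
clock: 17.8
position: [607.4, 337.1, 102.9]
orientation: [[-1.0, -0.0, 0.001], [-0.0, 1.0, 0.0], [-0.001, 0.0, -1.0]]
ft_force: [-0.6, 0.1, -0.8]
width: 27.9
grasp_force: 29.7
17.8 [607.4 337.1 102.9] F [-0.6  0.1 -0.8] w 27.9 g 29.7
[[-1.    -0.     0.001]
 [-0.     1.     0.   ]
 [-0.001  0.    -1.   ]]
tool shift mm [-0.1 -0.7  4.4]
```

```bash
python3 -m jog '0 0 0.15 0 0 0 0.2;0 0 0.15 0 0 0 0.2;0 0 0.1 0 0 0 0.2;0 0 0.1 0 0 0 0.2;0 0 0 0 0 0 0.2;0 0 0 0 0 0 0.2'; python3 st.py 607.5 336.4 98.5
```

```text
clock: 18.3
position: [607.8, 337.2, 98.5]
orientation: [[-1.0, -0.0, 0.002], [-0.0, 1.0, 0.001], [-0.002, 0.001, -1.0]]
ft_force: [-1.6, -0.3, 10.8]
width: 27.9
grasp_force: 30.6
18.3 [607.8 337.2  98.5] F [-1.6 -0.3 10.8] w 27.9 g 30.6
[[-1.    -0.     0.002]
 [-0.     1.     0.001]
 [-0.002  0.001 -1.   ]]
tool shift mm [ 0.3 -0.8  0. ]
```

Seated. Let go, rise and go to the lid.

```bash
python3 -m jog '0 0 0 0 0 0 0.6;0 0 0 0 0 0 0.6;0 0 0 0 0 0 0.6;0 0 0 0 0 0 0.6;0 0 -1 0 0 0 0.6;0 0 -3 0 0 0 0.6;0 0 -4 0 0 0 0.6;0 0 -4 0 0 0 0.6;0 0 -1 0 0 0 0.6;0.6 -2 0 0 0 0 0.6'
python3 -m jog '1.08 -3.6 0 0 0 0 0.6;1.08 -3.6 0 0 0 0 0.6;1.08 -3.6 0 0 0 0 0.6;1.08 -3.6 0 0 0 0 0.6;1.08 -3.6 0 0 0 0 0.6;1.08 -3.6 0 0 0 0 0.6;1.08 -3.6 0 0 0 0 0.6;1.08 -3.6 0 0 0 0 0.6;1.08 -3.6 0 0 0 0 0.6;1.08 -3.6 0 0 0 0 0.6'
python3 -m jog '1.08 -3.6 0 0 0 0 0.6;1.08 -3.6 0 0 0 0 0.6;1.08 -3.6 0 0 0 0 0.6;1.08 -3.6 0 0 0 0 0.6;1.08 -3.6 0 0 0 0 0.6;1 -3 0 0 0 0 0.5;0 0 0 0 0 0 0.5;0 0 0 0 0 0 0.5'
python3 - <<'E'
from h import *
T=snapshot("top");S=snapshot("scene")
for n,I in(("top",T),("scene",S)):
    for p,z,r in(([607,336],93,21.5),([607,336],119,15),([607,336],68,33),([424,-276],98,11),([424,-276],0,43)):
        print(n,z,r,circ(n,I,pix(n,p+[z])[0],z,r))
cv2.imwrite("pics/s4.png",S)
E
python3 st.py 424.2 -275.8 78
```

```text
clock: 19.13
position: [602.1, 320.8, 231.7]
orientation: [[-1.0, -0.004, 0.005], [-0.004, 1.0, 0.005], [-0.005, 0.005, -1.0]]
ft_force: [0.6, 0.6, -0.8]
width: 51.1
grasp_force: 0.0
clock: 19.97
position: [492.5, -44.7, 228.0]
orientation: [[-1.0, -0.0, 0.001], [-0.0, 1.0, 0.0], [-0.001, 0.0, -1.0]]
ft_force: [0.7, -0.0, 0.7]
width: 51.5
grasp_force: 0.0
clock: 20.63
position: [428.6, -254.6, 227.9]
orientation: [[-1.0, 0.003, 0.001], [0.003, 1.0, -0.0], [-0.001, -0.0, -1.0]]
ft_force: [1.4, 1.1, -1.0]
width: 42.7
grasp_force: 0.0
top 93 21.5 (array([607.2, 336.3]), 300, 30)
top 119 15 (array([606.4, 337.2]), 269, 35)
top 68 33 (array([607.2, 335.5]), 353, 28)
top 98 11 (array([ 424.2, -275.7]), 81, 16)
top 0 43 (array([ 423.9, -276.2]), 438, 27)
scene 93 21.5 (array([607.4, 336.4]), 115, 18)
scene 119 15 (array([606.1, 337.5]), 110, 26)
scene 68 33 (array([606.6, 336.3]), 269, 32)
scene 98 11 (array([ 427.1, -274.7]), 76, 23)
scene 0 43 (array([ 423.4, -274.8]), 260, 19)
20.7333 [ 429.6 -252.5  227.6] F [0.1 0.1 0.6] w 42.6 g 0.0
[[-1.    -0.001  0.   ]
 [-0.001  1.     0.   ]
 [-0.     0.    -1.   ]]
tool shift mm [  5.5 -23.3 149.6]
```

View pics/s4.png

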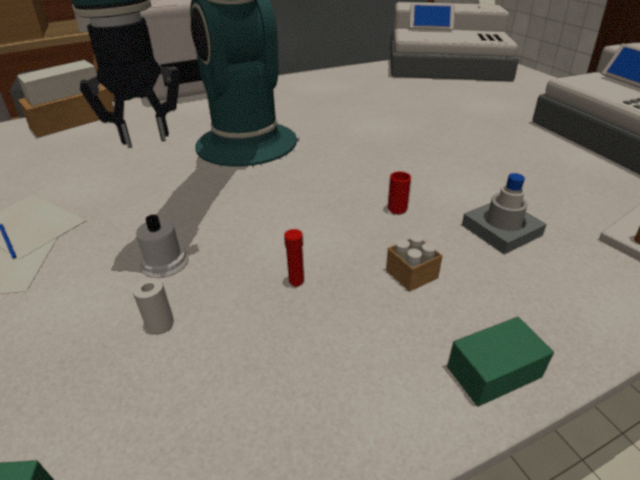

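The tube is seated (cap top fits at z=119) and the lid is undisturbed. Descend on the knob.

```bash
python3 -m jog '0.52 -2.3 2 0 0 0 0.5;0 0 4 0 0 0 0.5;0 0 4 0 0 0 0.5;0 0 2.5 0 0 0 0.5;0 0 0 0 0 0 0.5;0 0 0 0 0 0 0.5'
python3 st.py 424.3 -275.6 79
```

```text
clock: 21.23
position: [424.2, -275.3, 102.3]
orientation: [[-1.0, -0.002, -0.002], [-0.002, 1.0, 0.001], [0.002, 0.001, -1.0]]
ft_force: [0.2, -0.0, 0.6]
width: 42.6
grasp_force: 0.0
21.2333 [ 424.2 -275.3  102.3] F [ 0.2 -0.   0.6] w 42.6 g 0.0
[[-1.    -0.002 -0.002]
 [-0.002  1.     0.001]
 [ 0.002  0.001 -1.   ]]
tool shift mm [-0.1 -0.3 23.3]
```

```bash
python3 -m jog '0 0 1.2 0 0 0 0.5;0 0 1.1 0 0 0 0.5;0 0 0 0 0 0 0.5;0 0 0 0 0 0 0.1;0 0 0 0 0 0 0.1;0 0 0 0 0 0 0.1;0 0 0 0 0 0 0.1;0 0 0 0 0 0 0.1;0 0 0 0 0 0 0.1' 60
python3 st.py 424.3 -275.6 79
python3 -m jog '0 0 -0.8 0 0 0 0.1;0 0 -1.5 0 0 0 0.1;0 0 -0.7 0 0 0 0.1;0 0 0 0 0 0 0.1;0 0 0 0 0 0 0.1'
python3 st.py
python3 - <<'E'
from h import *
cv2.imwrite("pics/g6.png",cv2.resize(snapshot("scene")[130:300,70:250],None,fx=3.5,fy=3.5))
E
```

```text
clock: 21.98
position: [424.5, -276.4, 80.1]
orientation: [[-1.0, -0.0, 0.001], [-0.0, 1.0, -0.0], [-0.001, -0.0, -1.0]]
ft_force: [-1.0, 1.9, 7.7]
width: 19.5
grasp_force: 58.8
21.9833 [ 424.5 -276.4   80.1] F [-1.   1.9  7.7] w 19.5 g 58.8
[[-1.    -0.     0.001]
 [-0.     1.    -0.   ]
 [-0.001 -0.    -1.   ]]
tool shift mm [0.2 0.8 1.1]
clock: 22.4
position: [424.5, -276.0, 109.7]
orientation: [[-1.0, -0.001, 0.001], [-0.001, 1.0, -0.0], [-0.001, -0.0, -1.0]]
ft_force: [-0.6, 0.0, -1.9]
width: 19.8
grasp_force: 58.8
22.4 [ 424.5 -276.   109.7] F [-0.6  0.  -1.9] w 19.8 g 58.8
[[-1.    -0.001  0.001]
 [-0.001  1.    -0.   ]
 [-0.001 -0.    -1.   ]]
```

View pics/g6.png

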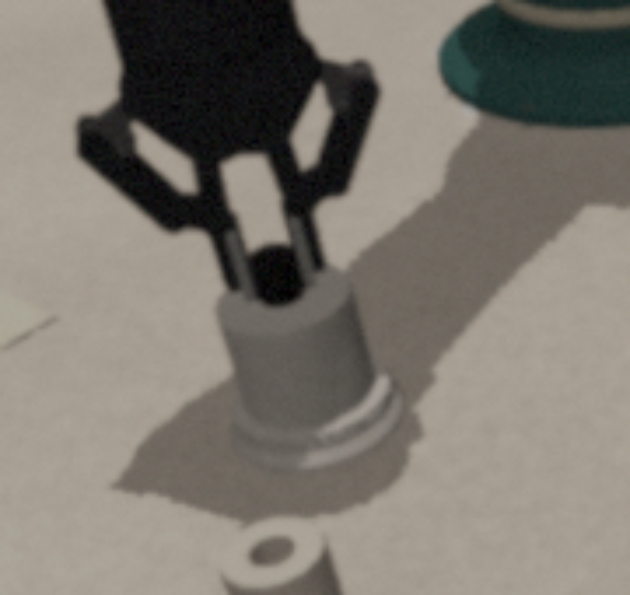

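The lid hangs level from the knob. Raise it clear and carry it across.

```bash
python3 -m jog '0 0 -2 0 0 0 0.1;0 0 -3.5 0 0 0 0.1;0 0 -3.5 0 0 0 0.1;0 0 -2 0 0 0 0.1;-0.3 1 0 0 0 0 0.1;-0.6 2 0 0 0 0 0.1;-1 3.35 0 0 0 0 0.1;-1 3.35 0 0 0 0 0.1;-1 3.35 0 0 0 0 0.1;-1 3.35 0 0 0 0 0.1'
python3 -m jog '-1 3.35 0 0 0 0 0.1;-1 3.35 0 0 0 0 0.1;-1 3.35 0 0 0 0 0.1;-1 3.35 0 0 0 0 0.1;-1 3.35 0 0 0 0 0.1;-1 3.35 0 0 0 0 0.1;-1 3.35 0 0 0 0 0.1;-1 3.35 0 0 0 0 0.1;-1 3.35 0 0 0 0 0.1;-1 3.35 0 0 0 0 0.1'
python3 -m jog '-1 3.35 0 0 0 0 0.1;-1 3.35 0 0 0 0 0.1;-0.8 2.5 0 0 0 0 0.1;-0.5 1.5 0 0 0 0 0.1;0 0 0 0 0 0 0.1;0 0 0 0 0 0 0.1'
python3 st.py 607.2 335.6 134.1
```

```text
clock: 23.28
position: [472.8, -110.0, 218.3]
orientation: [[-1.0, -0.0, -0.001], [-0.0, 1.0, 0.0], [0.001, 0.0, -1.0]]
ft_force: [0.7, -0.3, -2.0]
width: 19.5
grasp_force: 59.0
clock: 24.12
position: [572.5, 225.0, 217.8]
orientation: [[-1.0, -0.001, -0.002], [-0.001, 1.0, -0.0], [0.002, -0.0, -1.0]]
ft_force: [1.0, -0.0, -1.1]
width: 19.4
grasp_force: 59.0
clock: 24.62
position: [605.2, 330.6, 217.2]
orientation: [[-1.0, -0.002, -0.002], [-0.002, 1.0, -0.001], [0.002, -0.001, -1.0]]
ft_force: [-0.8, -0.2, -1.3]
width: 19.4
grasp_force: 59.0
24.6167 [605.2 330.6 217.2] F [-0.8 -0.2 -1.3] w 19.4 g 59.0
[[-1.    -0.002 -0.002]
 [-0.002  1.    -0.001]
 [ 0.002 -0.001 -1.   ]]
tool shift mm [-2.2  5.1 83.1]
```

```bash
python3 -m jog '-0.2 0.5 0 0 0 0 0.1;0 0 0 0 0 0 0.1;0 0 0 0 0 0 0.1'
python3 chk.py 80.1 0 43; python3 chk.py 80.1 74 32
python3 st.py 607.2 335.6 134.1
python3 - <<'E'
import cv2
I=cv2.imread('pics/chk.png');cv2.imwrite("pics/g7.png",cv2.resize(I[70:250,420:600],None,fx=3.3,fy=3.3,interpolation=2))
E
```

```text
clock: 24.87
position: [607.9, 334.6, 219.2]
orientation: [[-1.0, 0.0, -0.0], [0.0, 1.0, -0.0], [0.0, -0.0, -1.0]]
ft_force: [-0.8, -0.1, -1.4]
width: 19.5
grasp_force: 59.0
top 139.1 43.0 (array([608.3, 335.2]), 479, 26)
scene 139.1 43.0 (array([606.2, 337.3]), 268, 28)
top 213.3 32.0 (array([607.6, 334. ]), 373, 21)
scene 213.3 32.0 (array([607.6, 336.2]), 146, 23)
25.0667 [607.9 334.6 219.5] F [ 0.3  0.1 -0.3] w 19.9 g 59.0
[[-1.  0.  0.]
 [ 0.  1.  0.]
 [-0.  0. -1.]]
tool shift mm [ 0.7  1.  85.4]
```

View pics/g7.png

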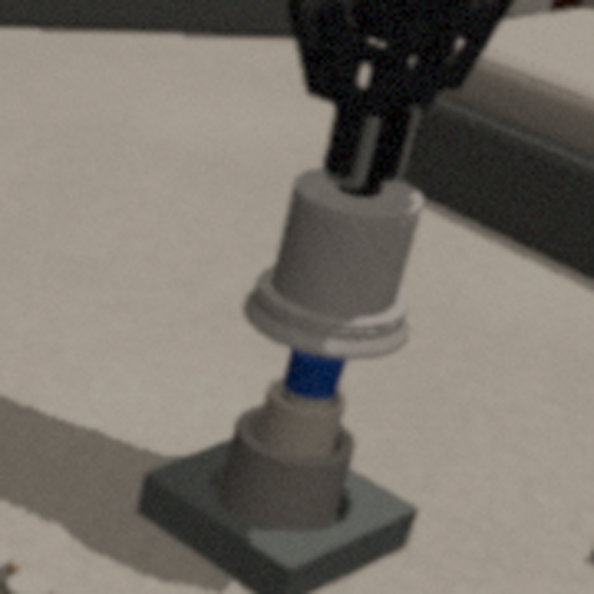

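The lid is level and within about 0.6 mm of the bucket axis, over the tube cap. Lower 78 of 85 mm.

```bash
python3 -m jog '0.05 0.03 1 0 0 0 0.1;0 0 1.5 0 0 0 0.1;0 0 1.5 0 0 0 0.1;0 0 1.4 0 0 0 0.1;0 0 1 0 0 0 0.1;0 0 0.7 0 0 0 0.1;0 0 0.4 0 0 0 0.1;0 0 0.3 0 0 0 0.1;0 0 0 0 0 0 0.1;0 0 0 0 0 0 0.1'; python3 st.py 607.2 335.6 134.1
```

```text
clock: 25.9
position: [607.6, 335.4, 141.8]
orientation: [[-1.0, -0.0, 0.001], [-0.0, 1.0, 0.0], [-0.001, 0.0, -1.0]]
ft_force: [-0.6, -0.1, -1.4]
width: 19.4
grasp_force: 59.0
25.9 [607.6 335.4 141.8] F [-0.6 -0.1 -1.4] w 19.4 g 59.0
[[-1.    -0.     0.001]
 [-0.     1.     0.   ]
 [-0.001  0.    -1.   ]]
tool shift mm [0.4 0.2 7.7]
```

```bash
python3 -m jog '0 0 0.25 0 0 0 0.1;0 0 0.2 0 0 0 0.1;0 0 0.15 0 0 0 0.1;0 0 0.1 0 0 0 0.1;0 0 0.1 0 0 0 0.1;0 0 0 0 0 0 0.1;0 0 0 0 0 0 0.1'; python3 st.py 607.2 335.6 134.1
```

```text
clock: 26.48
position: [607.7, 335.4, 134.2]
orientation: [[-1.0, -0.0, 0.001], [-0.0, 1.0, 0.001], [-0.001, 0.001, -1.0]]
ft_force: [-2.7, -2.0, 9.3]
width: 19.8
grasp_force: 60.1
26.4833 [607.7 335.4 134.2] F [-2.7 -2.   9.3] w 19.8 g 60.1
[[-1.    -0.     0.001]
 [-0.     1.     0.001]
 [-0.001  0.001 -1.   ]]
tool shift mm [0.5 0.2 0.1]
```

The lid touched at exactly the seated height. Release and back off.

```bash
python3 -m jog '0 0 0 0 0 0 0.5;0 0 0 0 0 0 0.5;0 0 0 0 0 0 0.5;0 0 0 0 0 0 0.5;0 0 -1 0 0 0 0.5;0 0 -2 0 0 0 0.5;0 0 -3 0 0 0 0.5;0 0 -3 0 0 0 0.5;3 0 -1 0 0 0 0.5;3 0 0 0 0 0 0.5'
python3 -m jog '3 0 0 0 0 0 0.5;3 0 0 0 0 0 0.5;0 0 0 0 0 0 0.5;0 0 0 0 0 0 0.5;0 0 0 0 0 0 0.5;0 0 0 0 0 0 0.5'
python3 - <<'E'
from h import *
for n in("top","scene"):
    I=snapshot(n)
    for z,r in((54,43),(128,32),(152,11)): print(n,z,circ(n,I,pix(n,[607,336,z])[0],z,r))
cv2.imwrite("pics/f.png",I)
E
```

```text
clock: 27.32
position: [548.7, 335.0, 236.8]
orientation: [[-1.0, 0.001, 0.004], [0.001, 1.0, 0.002], [-0.004, 0.002, -1.0]]
ft_force: [0.2, 0.8, 0.7]
width: 42.9
grasp_force: 0.0
clock: 27.82
position: [488.3, 335.0, 233.6]
orientation: [[-1.0, 0.0, 0.001], [0.0, 1.0, -0.0], [-0.001, -0.0, -1.0]]
ft_force: [0.1, -0.5, -0.6]
width: 42.8
grasp_force: 0.0
top 54 (array([608.3, 335.9]), 452, 27)
top 128 (array([607.8, 334.9]), 368, 25)
top 152 (array([606.8, 333.8]), 142, 24)
scene 54 (array([604. , 340.2]), 260, 25)
scene 128 (array([606.5, 336.2]), 167, 19)
scene 152 (array([608.9, 334.7]), 70, 22)
```

View pics/f.png

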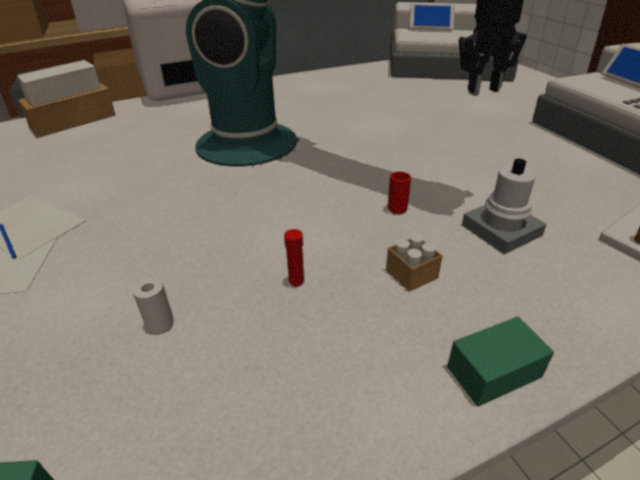

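The lid sits level on the bucket at (510,195), everything else is undisturbed, and the arm is clear. Hand the job in.

```bash
python3 -c "from cell import close_job; print(close_job())"
```

```text
the job is handed in; nothing more can be done
None
```

The job is handed in at about 28 s of the 120 s: bucket in the well, wide sleeve, tube and lid all set down in order and let go, with the narrow sleeve and carton untouched; no verdict came back, but the last camera check showed the lid level.

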